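# Seat the airline tubes in the manifold and open the air

### The arm

A 6-joint arm with a two-finger parallel gripper is mounted at the origin on the work surface. World frame = base frame: x ahead of the robot, y to its left, z up, the work surface at z = 0. Lengths are in m, angles in degrees, forces in N, time in s.
With the tool pointing down it reaches from about 0.35 to 0.875 m from the base axis. Payload 4.2 kg.
Tool frame: the origin (TCP) lies at the very end of the fingers, on their centre line; the grasp point (between the pads) lies 19 mm behind it; z points along the fingers, y is the line along which they close (so a half turn about z gives the same grasp; the last joint's range is limited). The gripper opens to 87 mm and grips with 3 to 60 N. Pads are 19 mm wide; open, the fingers measure 117 mm over their backs; the gripper's body (75 mm by 190 mm) begins 51 mm behind the grasp point.
Start: joints at [83.342, 22.042, 0.453, 0, -68.411, -14.817], TCP at [0.229, 0.582, 0.223] pointing down, gripper open.
Joint ranges: [-179.83, 179.83], [-69.29, 118.12], [-61.27, 80.66], [-181.25, 117.63], [-171.15, -9.14], [-177.46, 177.46]. Speed limits (degrees/s): [159.86, 159.86, 180, 180, 180, 180].

### API

Orientations are given as a 3x3 rotation matrix whose columns are the frame's x, y, z axes.
In Python, from station import sense, cams, r gives the robot as it stands. The module is installed in compiled form; this text tells all that it offers.
- The arm moves only by the tool step_arm, never from a script. Its argument "targets" is text: rows parted by semicolons, each of 4 numbers parted by spaces: the shift along the tool's x, y, z in cm, then the turn about the tool's z in degrees. In form: x y z turn; .... A call has 1 to 12 rows; each row shifts and turns the commanded pose from where the row before left it, along the tool's axes as they then stand; what a row does not reach is not made up. A row lasts 1/12 s, in which the tool goes at most 41.7 mm and 7.16 degrees, less where a joint would pass 70% of its speed; a pose out of reach is approached as far as the arm can. A call with a gripper value outside its range is refused whole. "claw" is the finger opening in cm, from 0 to 8.7, set as the call begins (left out, the last holds). The fingers move at their own pace and stop on an object; the grip force is fixed at half the most. Time passes only in rows, so rows that do not move let the fingers close. It gives the time, the measured TCP pose, the force, the opening and the grip force at its end, in the units of the state.
- sense(): the state, without advancing time (a new reading comes with each control period).
- cams.capture(name): name is "side" or "top"; returns a dict with "frame" (384x512x3 uint8, blue, green, red), "vertical_fov" (degrees; the focal length in pixels is half the picture's height over the tangent of half this angle, whatever the lens; pixels are square), "cx", "cy" (the principal point, pixels), "eye" and "rotation" of the camera in the world. Camera axes: x right, y down, z forward; pixel columns grow to the right and rows downward; lengths in m; the calibration is good to about 2 mm. A picture is of the moment at which its call begins. There is no depth.
- r.finish_job(): hands the job in; it is judged then, once.
The state is a dict: "time_s": time; "joints": joint angles; "joint_velocities": joint speeds; "effort": joint torques, N m; "tcp_pos": TCP position; "ee_rot": TCP orientation; "wrist_force": force on the tool from outside, world axes, zero at the start; "moment": the same for the moment, N m; "gripper_width": opening from 0.0 (shut) to 1.0 (fully open); "gripper_force": force on a finger pad.
Only numpy, scipy, OpenCV 4.12 (cv2) and the standard library are available. Lean on these libraries where they do the work, as an engineer would, in place of code of your own. Each camera call takes 0.05 s, during which the arm holds its last target. There are 200 camera calls.

### The job

Three airline tubes have only been hand-started in the push-fit collets of the air manifold: push each one straight down past its seal until it is fully home, one after the other, beginning with the one next to the lever valve and working towards the gauge. Only when all three are home, swing the valve's lever all the way over to its open side, away from the robot, and let go, leaving the can, bottle, carton and wrench where they are.

Things in the scene. Friction and masses are not known exactly. Their poses are not given: they have to be found in the camera images.
- manifold: Aluminium air manifold block, 56 x 190 x 50 mm (its x, y, z) on a 6 mm steel foot plate 100 x 150 mm, screwed to the bench (cannot move). Origin: centre of its underside on the bench; y runs along the row of ports, z up. Three upright push-fit collets (black rings, 29 mm wide, 8 mm tall) stand on top at y = -60, 0 and +60 mm. The valve is at one end of the row, the gauge at the other; which end is which changes
- port_a (a point): Centre of the mouth of the collet at manifold y = -60 mm, 58 mm above the bench. The bore is 17 mm wide and ends in a solid floor 40 mm below the mouth; a sprung seal sits about 20 mm below the mouth. Pushing a tube past the seal (over in the first 6 mm) takes about 8 to 14 N, then some 6 N of friction holds it wherever it is left
- port_b (a point): Centre of the mouth of the collet at manifold y = 0 mm, 58 mm above the bench. The bore is 17 mm wide and ends in a solid floor 40 mm below the mouth; a sprung seal sits about 20 mm below the mouth. Pushing a tube past the seal (over in the first 6 mm) takes about 8 to 14 N, then some 6 N of friction holds it wherever it is left
- port_c (a point): Centre of the mouth of the collet at manifold y = 60 mm, 58 mm above the bench. The bore is 17 mm wide and ends in a solid floor 40 mm below the mouth; a sprung seal sits about 20 mm below the mouth. Pushing a tube past the seal (over in the first 6 mm) takes about 8 to 14 N, then some 6 N of friction holds it wherever it is left
- tube_a: Rigid plain grey plastic airline tube, 16 mm outer diameter, 90 mm long, about 30 g (may vary by 30 %), standing upright. Origin: centre of its foot; z up its axis to the top. It starts hand-started in port_a, its foot resting loosely on the seal about 19 mm below the collet's mouth, top about 129 mm above the bench. Fully home its foot stands on the bore's floor and its top is 108 mm above the bench
- tube_b: Rigid plain grey plastic airline tube, 16 mm outer diameter, 90 mm long, about 30 g (may vary by 30 %), standing upright. Origin: centre of its foot; z up its axis to the top. It starts hand-started in port_b, its foot resting loosely on the seal about 19 mm below the collet's mouth, top about 129 mm above the bench. Fully home its foot stands on the bore's floor and its top is 108 mm above the bench
- tube_c: Rigid plain grey plastic airline tube, 16 mm outer diameter, 90 mm long, about 30 g (may vary by 30 %), standing upright. Origin: centre of its foot; z up its axis to the top. It starts hand-started in port_c, its foot resting loosely on the seal about 19 mm below the collet's mouth, top about 129 mm above the bench. Fully home its foot stands on the bore's floor and its top is 108 mm above the bench
- valve: Brass inlet shut-off valve, 40 x 42 x 50 mm body (fixed) on a pipe at one end of the manifold, its centre 138 mm from the manifold's centre along the row. Origin: centre of its underside on the bench; its axes are parallel to the manifold's
- lever (a joint): Angle of the valve's toggle lever about an axis parallel to the manifold's y, 60 mm above the bench through the valve's centre. 0 = shut: it leans 0.6 rad from upright towards the manifold's -x side (the robot's side); 1.2 rad = fully open, against the stop: it leans 0.6 rad to the +x side. It starts within 0.2 rad of shut. About 2 N at its tip moves it and it stays where it is left
- lever_tip (a point): Centre of the round end of the valve's lever, 70 mm from the pivot. The lever is a steel bar 10 mm thick with a black grip 15 mm thick on its outer half
- gauge: Round dial pressure gauge on a brass block at the other end of the manifold (fixed), 110 mm tall. Origin: centre of its underside; 138 mm from the manifold's centre
- spray_can: Dark spray can with a pale wrap and a white cap, standing on the bench, 58 mm wide, 190 mm tall, a bystander. Origin: centre of its underside
- oil_bottle: Black bottle with a pale wrap, standing on the bench, 66 mm wide, 200 mm tall, a bystander. Origin: centre of its underside
- carton: Closed cardboard carton, 60 x 100 x 55 mm, a bystander beyond the manifold. Origin: centre of its underside
- wrench: Steel wrench lying on the bench, 170 mm long, a bystander. Origin: its underside

How it is judged (in metres and radians):
On the way, in this order (a step that is already met when the one before it is completed fails the run):
1. the tube next to the valve is fully home (within 2.5 mm of the bore's floor) (((y of valve in the frame of manifold above 0 m and (z of tube_c in the frame of port_c below -0.0375 m and horizontal distance between tube_c and port_c below 0.004 m and angle between tube_c's own z axis and vertical below 0.1 rad)) or (not (y of valve in the frame of manifold above 0 m) and (z of tube_a in the frame of port_a below -0.0375 m and horizontal distance between tube_a and port_a below 0.004 m and angle between tube_a's own z axis and vertical below 0.1 rad)))), for 0.2 s.
2. then the middle tube is fully home (z of tube_b in the frame of port_b below -0.0375 m and horizontal distance between tube_b and port_b below 0.004 m and angle between tube_b's own z axis and vertical below 0.1 rad), for 0.2 s.
3. then the tube next to the gauge is fully home (((y of valve in the frame of manifold above 0 m and (z of tube_a in the frame of port_a below -0.0375 m and horizontal distance between tube_a and port_a below 0.004 m and angle between tube_a's own z axis and vertical below 0.1 rad)) or (not (y of valve in the frame of manifold above 0 m) and (z of tube_c in the frame of port_c below -0.0375 m and horizontal distance between tube_c and port_c below 0.004 m and angle between tube_c's own z axis and vertical below 0.1 rad)))), for 0.2 s.
4. then the valve's lever is open (past 1.0 of 1.2 rad) (value of joint lever above 1 rad), for 0.2 s.
At the end, for the whole second after the job is handed in: All three tubes stand upright at rest in their own collets with the foot within 2.5 mm of the bore's floor (37.5 mm or more below the mouth), and the lever rests past 1.0 rad (all of step 2 and z of tube_a in the frame of port_a below -0.0375 m and horizontal distance between tube_a and port_a below 0.004 m and angle between each of tube_a, tube_c's own z axis and vertical below 0.1 rad and z of tube_c in the frame of port_c below -0.0375 m and horizontal distance between tube_c and port_c below 0.004 m and value of joint lever above 1 rad and linear speed of each of tube_a, tube_b, tube_c below 0.02 m/s and velocity of joint lever between -0.1 and 0.1 rad/s); the robot touches nothing.
It fails at once if the valve is opened (lever past 0.6 rad) while a tube is not home (value of joint lever above 0.6 rad and not ((z of tube_a in the frame of port_a below -0.0375 m and horizontal distance between tube_a and port_a below 0.004 m and angle between tube_a's own z axis and vertical below 0.1 rad) and (z of tube_b in the frame of port_b below -0.0375 m and horizontal distance between tube_b and port_b below 0.004 m and angle between tube_b's own z axis and vertical below 0.1 rad) and (z of tube_c in the frame of port_c below -0.0375 m and horizontal distance between tube_c and port_c below 0.004 m and angle between tube_c's own z axis and vertical below 0.1 rad))).
It fails at once if a bystander (can, bottle, carton, wrench) is moved by more than 30 mm (distance of any of spray_can, oil_bottle, carton, wrench from where it was at the start of the episode above 0.03 m).
It also fails if it takes over 61 s, if anything falls off the work surface, if the arm or the gripper's body presses on something with over 40 N, if the wrist force passes 120 N, or if a joint passes its speed limit or range.

## Working session

There is one attempt and no reset: what is moved stays moved. The work goes in short steps, Python scripts to look and compute and a tool call to move; the robot and the scene stay as the last step left them, time stands still between calls to the robot, and variables do not carry over. Pictures are saved under pics/ and viewed, at most 10 in all, crops included, and the job is handed in when it is done.

Besides the shell and the picture viewer there is one more tool, called after ">>>" by a JSON object that holds its "api" and its "payload", one argument or row to a line. step_arm: Moves the arm, as the interface text tells. Its arguments: {"type":"object","properties":{"targets":{"type":"string"},"claw":{"type":"number"}},"required":["targets"]}

```bash
mkdir -p pics; cat > h.py <<'E'
import numpy as np, cv2
from station import sense, cams, r
def cap(n,f=None):
    c=cams.capture(n)
    if f: cv2.imwrite('pics/'+f,c['frame'])
    return c
def foc(c): return c['frame'].shape[0]/2/np.tan(np.radians(c['vertical_fov'])/2)
def ray(c,u,v):
    d=np.array(c['rotation'])@np.array([(u-c['cx'])/foc(c),(v-c['cy'])/foc(c),1.]); return np.array(c['eye']),d
def onz(c,u,v,z):
    e,d=ray(c,u,v); return e+d*(z-e[2])/d[2]
def proj(c,p):
    q=np.array(c['rotation']).T@(np.array(p)-np.array(c['eye'])); return foc(c)*q[:2]/q[2]+[c['cx'],c['cy']]
def tri(c1,p1,c2,p2):
    e,d=ray(c1,*p1);f,g=ray(c2,*p2)
    s=np.linalg.lstsq(np.c_[d,-g],f-e,rcond=None)[0]
    a,b=e+s[0]*d,f+s[1]*g; return (a+b)/2,np.linalg.norm(a-b)
E
python3 - <<'E'
from h import *
a=cap('top','t1.png');b=cap('side','s1.png')
for c in(a,b): print(np.round(c['eye'],3),np.round(c['rotation'],2).tolist(),c['vertical_fov'],c['cx'],c['cy'])
s=sense();print(s['tcp_pos'],s['ee_rot'],s['time_s'])
E
```

```text
[ 0.35  -0.017  1.583] [[0.01, -0.99, 0.16], [-1.0, -0.01, 0.0], [-0.0, -0.16, -0.99]] 43.76677155444894 254.745578193452 192.36601249085933
[ 0.229 -0.962  0.923] [[0.93, -0.23, 0.28], [-0.36, -0.57, 0.74], [-0.02, -0.79, -0.61]] 51.38401063854453 260.9283183408808 193.00518024172442
[0.22859678 0.58111439 0.22157422] [[ 9.30518276e-01 -3.66244931e-01 -6.22829622e-04]
 [-3.66245446e-01 -9.30516423e-01 -1.85985741e-03]
 [ 1.01610155e-04  1.95873982e-03 -9.99998077e-01]] 0.1
```

View pics/t1.png

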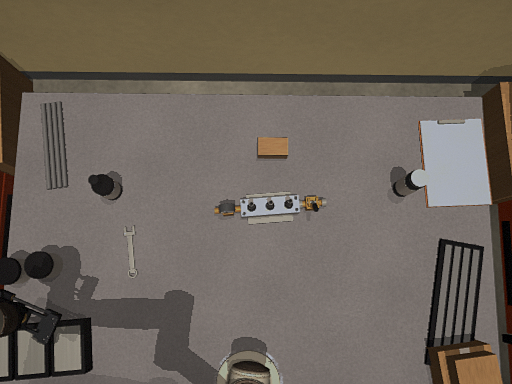

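View pics/s1.png

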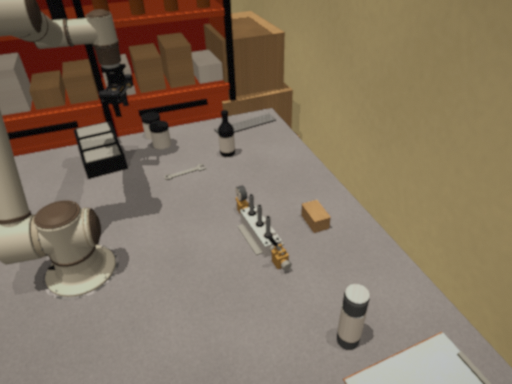

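The manifold is at about (270,206) in the top view. What looks like the valve is at the right (314,203) and the gauge at the left (226,208). I'll zoom in to confirm.

```bash
python3 - <<'E'
import cv2,numpy as np
t=cv2.imread('pics/t1.png')[180:235,205:335];s=cv2.imread('pics/s1.png')[175:280,225:305]
t=cv2.resize(t,None,fx=6,fy=6,interpolation=cv2.INTER_CUBIC);cv2.imwrite('pics/tz.png',t)
cv2.imwrite('pics/sz.png',cv2.resize(s,None,fx=5.5,fy=5.5,interpolation=cv2.INTER_CUBIC))
E
```

```text
(no output)
```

View pics/tz.png

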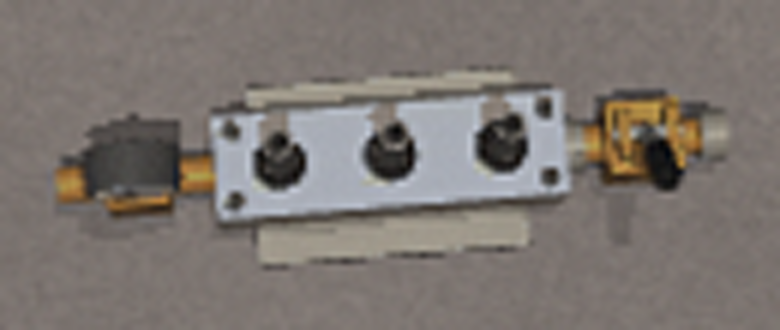

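View pics/sz.png

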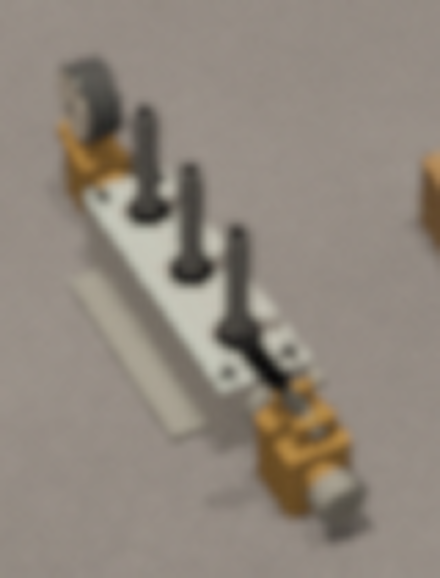

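The crops confirm it. The gauge is at the left (+y) end, and the valve with its black lever is at the right (−y) end, with the lever leaning toward the robot. The collets are at about (251,206), (270,205) and (289,204). Next I'll get the manifold frame from the block's top face and check it against the tube tops.

```bash
python3 - <<'E'
from h import *
a=cap('top');b=cap('side')
g=a['frame'].astype(int)
hsv=cv2.cvtColor(a['frame'],cv2.COLOR_BGR2HSV)
m=((g.min(2)>150)).astype(np.uint8); m[:175]=0;m[235:]=0;m[:,:225]=0;m[:,310:]=0
m=cv2.morphologyEx(m,cv2.MORPH_OPEN,np.ones((2,2)))
n,l,st,_=cv2.connectedComponentsWithStats(m);k=1+st[1:,4].argmax()
ys,xs=np.where(l==k)
P=np.array([onz(a,u,v,.05)[:2] for u,v in zip(xs,ys)],np.float32)
rc=cv2.minAreaRect(P);print('rect',rc,len(P))
bx=cv2.boxPoints(rc);
C=np.array(rc[0]);w,h=rc[1]
e=[bx[1]-bx[0],bx[2]-bx[1]];e=max(e,key=np.linalg.norm);e/=np.linalg.norm(e);e*=np.sign(e[1]);
yaw=np.degrees(np.arctan2(-e[0],e[1]));print('C',C,'yaw',yaw)
X=np.array([e[1],-e[0]])
f=np.array([*C,0])
for c,n in((a,'top'),(b,'side')):
  for y in(-.06,0,.06):
    p=C+y*e;print(n,y,'mouth',proj(c,[*p,.058]).round(1),'tubetop',proj(c,[*p,.129]).round(1))
print('valve',C-.138*e)
# dark blobs in top: collets
for n,c,box in(('top',a,(175,225,225,335)),('side',b,(180,260,230,300))):
  gr=c['frame'].max(2); d=(gr<75).astype(np.uint8); M=np.zeros_like(d);M[box[0]:box[1],box[2]:box[3]]=1
  nn,_,s2,ce=cv2.connectedComponentsWithStats(d*M)
  for i in range(1,nn):
    if s2[i,4]>8: print(n,s2[i],ce[i].round(1))
E
```

```text
rect ((0.5541695356369019, -0.06650877743959427), (0.05447588115930557, 0.1892465353012085), 5.1421122550964355) 637
C [ 0.55416954 -0.06650878] yaw 5.1421046
top -0.06 mouth [289.4 204.5] tubetop [291.1 201.4]
top 0 mouth [270.9 206. ] tubetop [271.6 202.9]
top 0.06 mouth [252.3 207.5] tubetop [252.1 204.5]
side -0.06 mouth [267.6 234.7] tubetop [267.5 217.5]
side 0 mouth [259.1 223.1] tubetop [258.7 206.2]
side 0.06 mouth [251.2 212.3] tubetop [250.5 195.5]
valve [ 0.56653796 -0.20395341]
top [308 195   8   2   9] [311.3 195.1]
top [285 199   8  10  51] [288.3 203.9]
top [266 201   8   9  50] [269.6 205.4]
top [304 201  15  11  62] [313.1 207. ]
top [226 203   9   9  59] [230.9 206.4]
top [248 202   8   9  49] [251.4 206.8]
top [225 214   9   2  10] [229.1 214.6]
side [241 193   6   8  32] [243.4 196.3]
side [249 199   6  16  35] [251.5 208.9]
side [257 216   6  10  29] [259.4 222.3]
side [265 220  13  27  76] [270.3 236.5]
```

```bash
python3 - <<'E'
from h import *
a=cap('top');b=cap('side')
box=(slice(180,232),slice(222,312))
big=cv2.resize(a['frame'][box],None,fx=8,fy=8,interpolation=cv2.INTER_CUBIC)
hsv=cv2.cvtColor(big,cv2.COLOR_BGR2HSV)
print('block',a['frame'][204,262],'plate',a['frame'][218,270],'bench',a['frame'][225,250])
for th in(150,165,180):
  m=((big[...,0]>th)).astype(np.uint8)
  m=cv2.morphologyEx(m,cv2.MORPH_OPEN,np.ones((15,15)))
  cs,_=cv2.findContours(m,0,2);c=cv2.convexHull(max(cs,key=cv2.contourArea))[:,0].astype(float)
  px=(c+.5)/8-.5+[222,180]
  P=np.array([onz(a,u,v,.05)[:2] for u,v in px],np.float32)
  M=cv2.moments(P*1000);ctr=[M['m10']/M['m00'],M['m01']/M['m00']]
  print(th,cv2.minAreaRect(P*1000),np.round(ctr,1),'px',px.min(0),px.max(0))
C=np.array(ctr)/1000
for s in(5.1,):
  e=np.array([-np.sin(np.radians(s)),np.cos(np.radians(s))])
  for y in(-.06,0,.06):
    print(y,C+e*y,proj(a,[*(C+e*y),.058]).round(1),proj(b,[*(C+e*y),.058]).round(1),proj(b,[*(C+e*y),.129]).round(1))
big=cv2.resize(b['frame'][180:260,230:300],None,fx=7,fy=7,interpolation=cv2.INTER_CUBIC)
for (y) in (-.06,0,.06):
  for z in(.058,.129):
    q=proj(b,[*(C+e*y),z]);cv2.circle(big,tuple(int(v) for v in ((q-[230,180]+.5)*7)),2,(0,0,255),-1)
cv2.imwrite('pics/s2.png',big)
E
```

```text
block [183 172 169] plate [138 150 156] bench [117 121 130]
150 ((557.3925170898438, -63.12580108642578), (55.42375946044922, 189.67247009277344), 5.045660495758057) [556.7 -61.2] px [240.5625 195.9375] [298.9375 215.3125]
165 ((557.3743286132812, -62.946083068847656), (54.61074447631836, 188.26902770996094), 5.045782089233398) [556.6 -61.1] px [240.9375 196.0625] [298.6875 215.1875]
180 ((557.664306640625, -70.55638885498047), (53.046791076660156, 171.31683349609375), 4.961406230926514) [554.8 -69.5] px [246.1875 197.8125] [298.3125 215.0625]
-0.06 [ 0.56011344 -0.12927042] [290.4 204.4] [268.1 235.3] [268.  218.1]
0 [ 0.55477978 -0.06950796] [271.8 205.8] [259.6 223.7] [259.2 206.7]
0.06 [ 0.54944612 -0.0097455 ] [253.2 207.3] [251.7 212.8] [251. 196.]
```

View pics/s2.png

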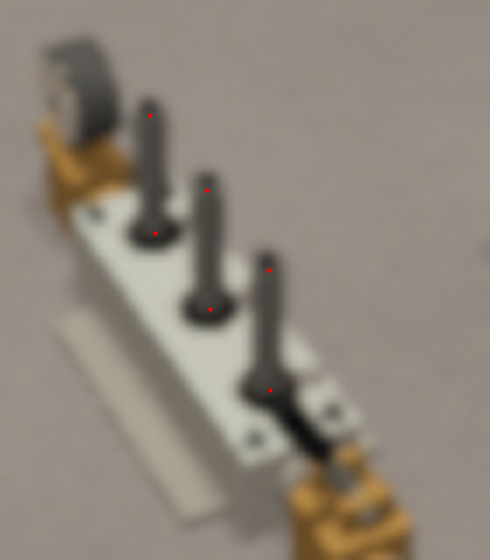

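Using the 150 threshold gives 55.4×190 mm, which matches the block. The manifold centre is (0.5574, −0.0631) at yaw 5.05°, and the overlay points sit on the tubes. port_a is therefore about (0.563, −0.123). I'll close the gripper and go there.

>>> {"api": "step_arm", "payload": {
  "targets": "1.42 1.33 0 0; 2.84 2.66 0 0; 2.84 2.66 0 0; 2.84 2.66 0 0; 2.84 2.66 0 0; 2.84 2.66 0 0; 2.84 2.66 0 0; 2.84 2.66 0 0; 2.84 2.66 0 0; 2.84 2.66 0 0; 2.84 2.66 0 0; 2.84 2.66 0 0",
  "claw": 0
}}

```text
time_s: 1.3
tcp_pos: [0.4211, 0.1756, 0.2229]
ee_rot: [[0.931, -0.366, 0.001], [-0.366, -0.931, 0.001], [0.0, -0.001, -1.0]]
wrist_force: [0.5, -0.3, 0.2]
gripper_width: 0.172
gripper_force: 0.0
```

>>> {"api": "step_arm", "payload": {
  "targets": "2.84 2.66 0 0; 2.84 2.66 0 0; 2.84 2.66 0 0; 2.84 2.66 0 0; 2.84 2.66 0 0; 2.84 2.66 0 0; 2.84 2.66 0 0; 1.42 1.33 0 -5.3; 0 0 1 -5.3; 0 0 1 -5.3; 0 0 1 -5.3; 0 0 1 -5.3"
}}

```text
time_s: 2.3
tcp_pos: [0.5459, -0.0866, 0.182]
ee_rot: [[0.996, 0.091, -0.0], [0.091, -0.996, 0.0], [-0.0, -0.0, -1.0]]
wrist_force: [0.3, 0.1, -0.4]
gripper_width: 0.004
gripper_force: 0.0
```

```bash
cat > near.py <<'E'
import sys
from h import *
b=cap('side');s=sense();t=np.array(s['tcp_pos']);R=np.array(s['ee_rot'])
p=np.array([float(v) for v in sys.argv[2:4]])
print('t',s['time_s'],'tcp',t.round(4),'x',R[:,0].round(3),'z',R[:,2].round(3),'f',np.round(s['wrist_force'],1),'w',s['gripper_width'],'q',np.round(s['joints'],1))
d=np.array([*p,t[2]])-t;print('shift tool cm',(R.T@d*100).round(2))
big=cv2.resize(b['frame'][170:270,225:325],None,fx=6,fy=6,interpolation=cv2.INTER_CUBIC)
for q,c in((t,(0,0,255)),([*p,.129],(0,255,0)),([*p,.108],(0,255,255))):
    q=proj(b,q);cv2.circle(big,tuple(int(v) for v in ((q-[225,170]+.5)*6)),2,c,-1)
cv2.imwrite('pics/'+sys.argv[1],big)
E
python3 near.py n1.png .5627 -.1229
```

```text
t 2.35 tcp [ 0.5444 -0.0863  0.1798] x [ 0.996  0.094 -0.004] z [-0.004  0.    -1.   ] f [-1.1 -0.1 -1.7] w 0.0030553661879286617 q [  7.8  17.1 -13.5  -0.1 -59.7  87.6]
shift tool cm [ 1.48  3.81 -0.01]
```

View pics/n1.png

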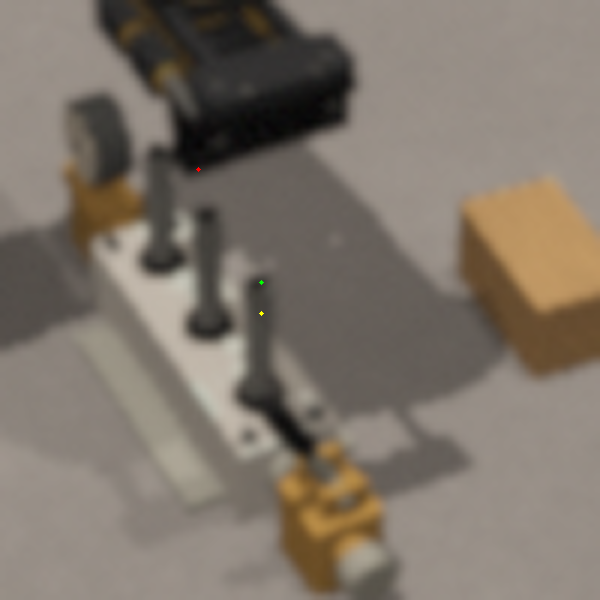

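The picture shows the fingertips at (190,165) against a projected TCP of (198,170). The predicted top of tube_a at (261,282) lies on that tube. Calibration is consistent, so I'll move over tube_a and check before pressing.

>>> {"api": "step_arm", "payload": {
  "targets": "0.5 1.3 0 0; 0.5 1.3 0 0; 0.48 1.21 0 0; 0 0 1 0; 0 0 1 0; 0 0 1 0; 0 0 0 0; 0 0 0 0"
}}

```text
time_s: 3.02
tcp_pos: [0.5632, -0.1228, 0.1514]
ee_rot: [[0.996, 0.088, -0.003], [0.088, -0.996, -0.0], [-0.003, -0.0, -1.0]]
wrist_force: [1.8, -0.4, 0.0]
gripper_width: 0.002
gripper_force: 0.0
```

```bash
python3 near.py n2.png .5627 -.1229
```

```text
t 3.0667 tcp [ 0.5638 -0.1227  0.1522] x [ 0.996  0.088 -0.001] z [-0.001 -0.    -1.   ] f [ 0.4  0.7 -0.5] w 0.00588578066294241 q [  3.8  20.8 -12.2   0.  -57.   91.2]
shift tool cm [-0.11  0.01  0.  ]
```

View pics/n2.png

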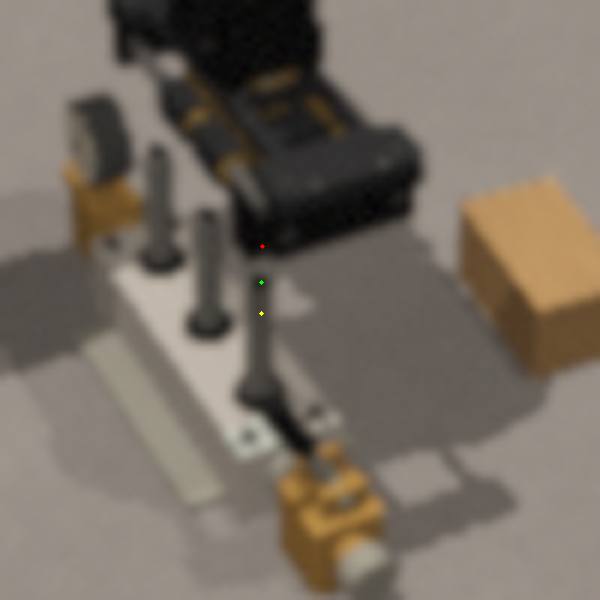

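The fingertips are right above tube_a (red at (262,246), tube top at (261,282)). Now I'll press down.

>>> {"api": "step_arm", "payload": {
  "targets": "-0.1 0 0.6 0; 0 0 0.6 0; 0 0 0.6 0; 0 0 0.3 0; 0 0 0.3 0; 0 0 0.3 0; 0 0 0.3 0; 0 0 0.3 0; 0 0 0.3 0; 0 0 0.3 0"
}}

```text
time_s: 3.9
tcp_pos: [0.5679, -0.1239, 0.1192]
ee_rot: [[0.996, 0.091, 0.012], [0.091, -0.996, -0.003], [0.012, 0.004, -1.0]]
wrist_force: [-0.8, -0.5, 18.4]
gripper_width: 0.004
gripper_force: 9.1
```

>>> {"api": "step_arm", "payload": {
  "targets": "0 0 0.2 0; 0 0 0.2 0; 0 0 0 0; 0 0 0 0"
}}

```text
time_s: 4.23
tcp_pos: [0.5657, -0.1234, 0.1128]
ee_rot: [[0.996, 0.089, 0.007], [0.089, -0.996, -0.001], [0.007, 0.002, -1.0]]
wrist_force: [-0.6, -0.1, 7.7]
gripper_width: 0.006
gripper_force: 3.9
```

>>> {"api": "step_arm", "payload": {
  "targets": "-0.1 0 0.3 0; -0.1 0 0.3 0; 0 0 0.2 0; 0 0 0.2 0; 0 0 0 0; 0 0 0 0"
}}

```text
time_s: 4.73
tcp_pos: [0.566, -0.1242, 0.108]
ee_rot: [[0.996, 0.092, 0.013], [0.092, -0.996, -0.004], [0.013, 0.005, -1.0]]
wrist_force: [-4.9, 1.5, 30.4]
gripper_width: 0.005
gripper_force: 15.2
```

The force jumped to 30 N at z = 0.108, so tube_a is on the floor. Retract and go to tube_b.

>>> {"api": "step_arm", "payload": {
  "targets": "0 0 -1.5 0; 0 0 -1.5 0; 0 0 -2 0; 0 -1.5 0 0; 0 -1.5 0 0; 0 -1.5 0 0; 0 -1.5 0 0; 0 0 0 0; 0 0 0 0; 0 0 0 0"
}}

```text
time_s: 5.57
tcp_pos: [0.5558, -0.0636, 0.1495]
ee_rot: [[0.996, 0.088, 0.0], [0.088, -0.996, -0.0], [0.0, 0.0, -1.0]]
wrist_force: [0.9, -0.4, -1.2]
gripper_width: 0.006
gripper_force: 0.0
```

```bash
python3 near.py n3.png .5574 -.0631
```

```text
t 5.6167 tcp [ 0.5558 -0.0638  0.1495] x [ 0.996  0.087 -0.   ] z [-0. -0. -1.] f [ 0.2 -0.1 -0.6] w 0.001643753506303886 q [ 10.   19.4 -14.9   0.  -55.7  85. ]
shift tool cm [ 0.17 -0.06 -0.  ]
```

View pics/n3.png

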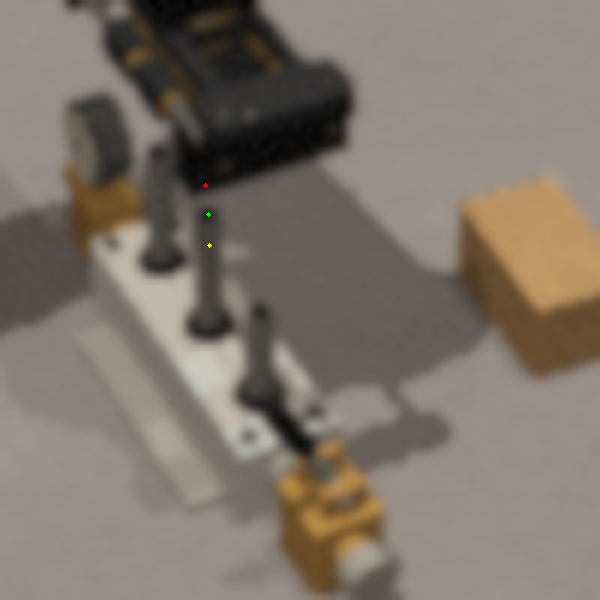

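Tube_a's top is now at (260,305), about 30 px lower than before, so it is home. The fingertips are over tube_b at (205,185). Press the same way.

>>> {"api": "step_arm", "payload": {
  "targets": "0 0 0.6 0; 0 0 0.6 0; 0 0 0.5 0; 0 0 0.3 0; 0 0 0.3 0; 0 0 0.3 0; 0 0 0.3 0; 0 0 0.3 0; 0 0 0.3 0; 0 0 0.3 0; 0 0 0.2 0; 0 0 0 0"
}}

```text
time_s: 6.62
tcp_pos: [0.5584, -0.0636, 0.1124]
ee_rot: [[0.996, 0.089, 0.007], [0.089, -0.996, -0.001], [0.007, 0.001, -1.0]]
wrist_force: [-1.1, 0.3, 9.1]
gripper_width: 0.007
gripper_force: 4.6
```

>>> {"api": "step_arm", "payload": {
  "targets": "0 0 0.3 0; 0 0 0.3 0; 0 0 0.3 0; 0 0 0.2 0; 0 0 0 0; 0 0 0 0; 0 0 0 0"
}}

```text
time_s: 7.2
tcp_pos: [0.5605, -0.0642, 0.1079]
ee_rot: [[0.996, 0.092, 0.013], [0.092, -0.996, -0.003], [0.012, 0.004, -1.0]]
wrist_force: [-9.5, 1.2, 36.8]
gripper_width: 0.009
gripper_force: 18.8
```

Tube_b is home (37 N at z = 0.108). Next is tube_c.

>>> {"api": "step_arm", "payload": {
  "targets": "0 0 -1.5 0; 0 0 -1.5 0; 0 0 -2.1 0; 0 -1.5 0 0; 0 -1.5 0 0; 0 -1.5 0 0; 0 -1.5 0 0; 0 0 0 0; 0 0 0 0; 0 0 0 0"
}}

```text
time_s: 8.03
tcp_pos: [0.5504, -0.0038, 0.1494]
ee_rot: [[0.996, 0.088, -0.0], [0.088, -0.996, -0.0], [-0.0, 0.0, -1.0]]
wrist_force: [0.6, -0.2, 0.3]
gripper_width: 0.006
gripper_force: 0.0
```

```bash
python3 near.py n4.png .5521 -.0033
```

```text
t 8.0833 tcp [ 0.5504 -0.0041  0.1494] x [ 0.996  0.087 -0.   ] z [-0. -0. -1.] f [-0.7 -0.1 -0.2] w 0.004648610230254494 q [ 16.5  18.6 -16.1   0.  -55.3  78.5]
shift tool cm [ 0.17 -0.06 -0.  ]
```

View pics/n4.png

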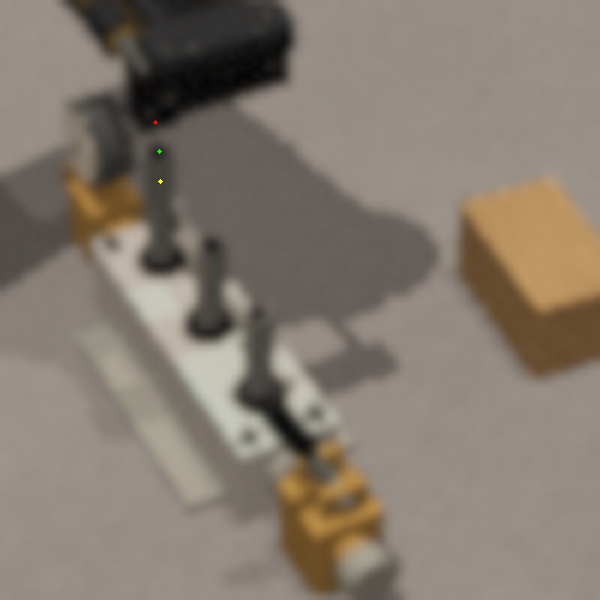

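Tube_b's top is down at (211,240), and the fingertips at (155,122) are over tube_c.

>>> {"api": "step_arm", "payload": {
  "targets": "0 0 0.6 0; 0 0 0.6 0; 0 0 0.5 0; 0 0 0.3 0; 0 0 0.3 0; 0 0 0.3 0; 0 0 0.3 0; 0 0 0.3 0; 0 0 0.3 0; 0 0 0.3 0; 0 0 0.2 0; 0 0 0 0"
}}

```text
time_s: 9.08
tcp_pos: [0.5533, -0.0036, 0.1125]
ee_rot: [[0.996, 0.089, 0.007], [0.089, -0.996, 0.0], [0.007, 0.001, -1.0]]
wrist_force: [-0.1, 0.6, 8.2]
gripper_width: 0.005
gripper_force: 4.2
```

>>> {"api": "step_arm", "payload": {
  "targets": "0 0 0.3 0; 0 0 0.3 0; 0 0 0.3 0; 0 0 0.2 0; 0 0 0 0; 0 0 0 0; 0 0 0 0"
}}

```text
time_s: 9.67
tcp_pos: [0.5549, -0.0039, 0.1078]
ee_rot: [[0.996, 0.092, 0.012], [0.092, -0.996, -0.002], [0.012, 0.003, -1.0]]
wrist_force: [-10.4, 0.8, 39.9]
gripper_width: 0.002
gripper_force: 20.1
```

Tube_c is home (40 N). Now I'll lift, back off toward the robot, and travel to the lever.

>>> {"api": "step_arm", "payload": {
  "targets": "0 0 -2 0; 0 0 -2 0; 0 0 -2.4 0; -2 0 0 0; -2 1.8 0 0; -2 1.8 0 0; -2 1.8 0 0; 0 2.4 0 0; 0 3 0 0; 0 3 0 0; 0 3 0 0; 0 3 0 0"
}}

```text
time_s: 10.67
tcp_pos: [0.4879, -0.2094, 0.1623]
ee_rot: [[0.996, 0.088, -0.0], [0.088, -0.996, -0.0], [-0.0, -0.0, -1.0]]
wrist_force: [0.5, -0.1, 0.5]
gripper_width: 0.001
gripper_force: 0.0
```

>>> {"api": "step_arm", "payload": {
  "targets": "0 0 0 0; 0 0 0 0; 0 0 0 0"
}}

```text
time_s: 10.92
tcp_pos: [0.4877, -0.2079, 0.162]
ee_rot: [[0.996, 0.087, -0.001], [0.087, -0.996, 0.0], [-0.001, -0.0, -1.0]]
wrist_force: [0.5, 1.5, 0.2]
gripper_width: 0.003
gripper_force: 0.0
```

```bash
python3 near.py n5.png .5695 -.2006
```

```text
t 10.9667 tcp [ 0.4878 -0.2074  0.1622] x [ 0.996  0.088 -0.001] z [-0.001  0.    -1.   ] f [0.2 0.5 0.3] w 0.0028473701885882176 q [ -5.5  16.  -17.9  -0.  -56.2 100.5]
shift tool cm [ 8.2   0.04 -0.01]
```

View pics/n5.png

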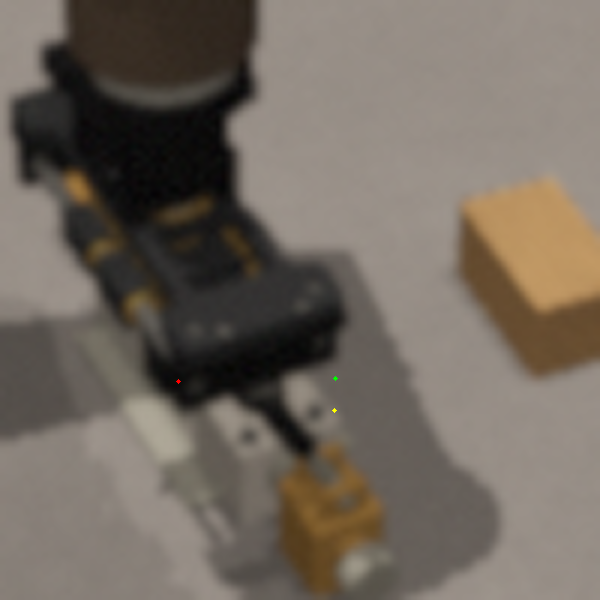

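The fingertips are at (178,381), robot side of the lever, which runs from (250,395) to (320,455). Row alignment is within 1 mm. Now I'll descend and push.

>>> {"api": "step_arm", "payload": {
  "targets": "0 0 1.5 0; 0 0 1.8 0; 0 0 1.8 0; 0 0 1.6 0; 0 0 0 0; 0 0 0 0; 0.8 0 0 0; 0.8 0 0 0; 0.7 0 0 0"
}}

```text
time_s: 11.72
tcp_pos: [0.5132, -0.2058, 0.097]
ee_rot: [[0.996, 0.088, 0.003], [0.088, -0.996, -0.001], [0.003, 0.001, -1.0]]
wrist_force: [0.3, 0.1, 0.1]
gripper_width: 0.005
gripper_force: 0.0
```

>>> {"api": "step_arm", "payload": {
  "targets": "0.7 0 0 0; 0.7 0 0 0; 0.7 0 0 0; 0.7 0 0 0; 0.7 0 0 0; 0.7 0 0 0; 0.7 0 0 0; 0.7 0 0 0; 0.5 0 0 0; 0 0 0 0; 0 0 0 0"
}}

```text
time_s: 12.63
tcp_pos: [0.5724, -0.2003, 0.095]
ee_rot: [[0.996, 0.088, 0.001], [0.088, -0.996, 0.0], [0.001, -0.0, -1.0]]
wrist_force: [-2.5, 0.0, -0.4]
gripper_width: 0.002
gripper_force: 0.5
```

>>> {"api": "step_arm", "payload": {
  "targets": "0.3 0 0 0; 0.3 0 0 0; 0.3 0 0 0; 0 0 0 0; 0 0 0 0"
}}

```text
time_s: 13.05
tcp_pos: [0.577, -0.1999, 0.0949]
ee_rot: [[0.996, 0.087, -0.009], [0.087, -0.996, 0.001], [-0.009, -0.001, -1.0]]
wrist_force: [-8.1, -0.1, 2.2]
gripper_width: 0.004
gripper_force: 4.8
```

The force has risen at the stop position. One more small push, then back off and lift clear.

>>> {"api": "step_arm", "payload": {
  "targets": "0.3 0 0 0; 0.2 0 0 0; 0 0 0 0; 0 0 0 0"
}}

```text
time_s: 13.38
tcp_pos: [0.5775, -0.1998, 0.0947]
ee_rot: [[0.996, 0.086, -0.019], [0.086, -0.996, 0.001], [-0.019, -0.003, -1.0]]
wrist_force: [-16.4, -1.0, 7.9]
gripper_width: 0.009
gripper_force: 9.4
```

>>> {"api": "step_arm", "payload": {
  "targets": "-0.8 0 0 0; -1.5 0 0 0; -2 0 0 0; -2.5 0 0 0; -2 0 -1 0; 0 0 -2.5 0; 0 0 -3 0; 0 0 -2 0; 0 0 0 0; 0 0 0 0; 0 0 0 0; 0 0 0 0"
}}

```text
time_s: 14.38
tcp_pos: [0.498, -0.2068, 0.1796]
ee_rot: [[0.996, 0.088, -0.001], [0.088, -0.996, 0.0], [-0.001, -0.0, -1.0]]
wrist_force: [-0.1, -0.4, 0.1]
gripper_width: 0.004
gripper_force: 0.0
```

```bash
python3 - <<'E'
from h import *
a=cap('top');b=cap('side');s=sense();print(s['time_s'],s['tcp_pos'],s['wrist_force'])
C=np.array([.5574,-.0631]);t=np.radians(5.05);X=np.array([np.cos(t),np.sin(t)]);Y=np.array([-np.sin(t),np.cos(t)])
for n,c in(('top',a),('side',b)):
  for th in(0,1.0,1.2):
    w=th-.6;p=C-.138*Y+.052*np.sin(w)*X;q=proj(c,[*p,.06+.052*np.cos(w)]);u,v=q.round().astype(int)
    print(n,th,q.round(1),c['frame'][v-1:v+2,u-1:u+2].max(2).mean().round())
  for y in(-.06,0,.06):
    for z in(.105,.120):
      u,v=proj(c,[*(C+y*Y),z]).round().astype(int);print(n,y,z,c['frame'][v,u-4:u+5].max(1))
m=(a['frame'].max(2)<60).astype(np.uint8);k=np.zeros_like(m);k[185:220,300:335]=1
n_,_,st,ce=cv2.connectedComponentsWithStats(m*k)
print([(st[i].tolist(),ce[i].round(1).tolist()) for i in range(1,n_) if st[i,4]>5])
E
```

```text
14.4833 [ 0.4978698  -0.20686263  0.17943925] [ 0.20632025  0.37458718 -0.83823213]
top 0 [315.1 208.9] 175.0
top 1.0 [313.8 193. ] 168.0
top 1.2 [313.3 190.4] 148.0
top -0.06 0.105 [176 179 185 116  96 102 106  85 126]
top -0.06 0.12 [179 185 116  96 102 106  85 126  86]
top 0 0.105 [164 167 167 167 169 165 167 165 160]
top 0 0.12 [166 167 168 168 170 168 168 166 163]
top 0.06 0.105 [171 170 172 172 175 176 149 125 129]
top 0.06 0.12 [171 170 172 172 175 176 149 125 129]
side 0 [271.3 242.4] 147.0
side 1.0 [286.4 235.6] 61.0
side 1.2 [289.  235.9] 23.0
side -0.06 0.105 [19 17 12 12 13 11 13 14 12]
side -0.06 0.12 [51 55 53 46 38 33 29 28 25]
side 0 0.105 [43 38 44 48 46 41 38 41 40]
side 0 0.12 [47 47 43 39 37 38 38 36 35]
side 0.06 0.105 [50 30 19 20 22 23 35 46 56]
side 0.06 0.12 [20 14 11 13 14 13 13 15 20]
[([311, 185, 5, 2, 9], [313.2, 185.6])]
```

The lever reads open at the 1.2 rad spot (dark there, brass-bright at the shut spot), but the arm blocks parts of both views. I'll back off and check lever and tubes again.

>>> {"api": "step_arm", "payload": {
  "targets": "0 0 -3 0; -1.5 2 -3 0; -2 3 -3 0; -2 3 0 0; -2 3 0 0; -2 3 0 0; 0 3 0 0; 0 2 0 0; 0 0 0 0; 0 0 0 0; 0 0 0 0; 0 0 0 0"
}}

```text
time_s: 15.48
tcp_pos: [0.4221, -0.4002, 0.2669]
ee_rot: [[0.996, 0.089, -0.001], [0.089, -0.996, 0.0], [-0.0, -0.0, -1.0]]
wrist_force: [0.3, -0.9, -0.2]
gripper_width: 0.006
gripper_force: 0.0
```

```bash
python3 - <<'E'
from h import *
a=cap('top');b=cap('side');s=sense();print(s['time_s'],s['tcp_pos'],s['wrist_force'])
C=np.array([.5574,-.0631]);t=np.radians(5.05);X=np.array([np.cos(t),np.sin(t)]);Y=np.array([-np.sin(t),np.cos(t)])
for n,c in(('top',a),('side',b)):
  for th in(0,.8,1.0,1.2,1.4):
    w=th-.6;p=C-.138*Y+.055*np.sin(w)*X;q=proj(c,[*p,.06+.055*np.cos(w)]);u,v=q.round().astype(int)
    print(n,th,q.round(1),c['frame'][v-1:v+2,u-1:u+2].max(2).mean().round())
for y in(-.06,0,.06):
    u,v=proj(b,[*(C+y*Y),.108]).round().astype(int);print('side',y,'rows from',v-10,b['frame'][v-10:v+6,u].max(1),'top129 at',proj(b,[*(C+y*Y),.129])[1].round(1),'108 at',v)
E
```

```text
15.5833 [ 0.42227845 -0.40018599  0.26733385] [0.10782839 0.53330491 0.82194372]
top 0 [315.3 209.4] 61.0
top 0.8 [314.3 195.7] 64.0
top 1.0 [313.8 192.5] 26.0
top 1.2 [313.3 189.8] 22.0
top 1.4 [312.8 187.5] 23.0
side 0 [270.7 241.9] 66.0
side 0.8 [283.6 235.2] 149.0
side 1.0 [286.7 234.8] 83.0
side 1.2 [289.6 235.1] 34.0
side 1.4 [292.  235.9] 112.0
side -0.06 rows from 212 [152 150 141 123 100  84  75  72  68  58  51  44  35  32  38  39] top129 at 216.6 108 at 222
side 0 rows from 200 [53 52 53 59 74 86 81 62 32 16 13 13 13 15 14 13] top129 at 205.3 108 at 210
side 0.06 rows from 190 [55 57 57 56 56 55 55 56 56 56 57 56 56 58 63 79] top129 at 194.7 108 at 200
```

The lever's dark grip sits at the 1.2 rad position. All three tubes bottomed out at z = 0.108 with the force jump of the bore floor, and the robot touches nothing. Handing in.

```bash
python3 -c "
from station import r
print(r.finish_job())"
```

```text
the job is handed in; nothing more can be done
None
```

I pushed all three tubes home in order from the valve to the gauge, then swung the lever to its open stop and let go, and handed the job in at about 15.6 s; no verdict came back, and the gauge-end tube's seating was judged by force alone, since the arm hid it in the last pictures.

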